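# Load a coupling in the leak-test clamp

### The arm

A 6-joint arm with a two-finger parallel gripper is mounted at the origin on the work surface. World frame = base frame: x ahead of the robot, y to its left, z up, the work surface at z = 0. Lengths are in mm, angles in rad, forces in N, time in s.
With the tool pointing down it reaches from about 375 to 900 mm from the base axis. Payload 3.1 kg.
Tool frame: the origin (TCP) lies midway between the tips of the shut fingers; the grasp point (between the pads) lies 19 mm behind it; z points along the fingers, y is the direction in which the jaws open and shut (so a half turn about z gives the same grasp; the last joint's range is limited). The gripper opens to 85 mm and grips with 20 to 120 N. Pads are 22 mm wide; open, the fingers measure 114 mm over their backs; the gripper's body (76 mm by 85 mm) begins 54 mm behind the grasp point. The pads swing forward as they close: fully open they stand 13 mm farther back than shut.
Start: joints at [1.06, 0.527, 1.433, -0, 1.181, -0.178], TCP at [203.55, 590.901, 231.31] pointing down, gripper open.
Joint ranges: [-3.08, 3.08], [-0.75, 2.2], [0.22, 2.44], [-1.43, 4.57], [0, 2.65], [-2.85, 2.85]. Speed limits (rad/s): [2.79, 2.79, 3.14, 3.14, 3.14, 3.14].

### API

Orientations are given as [roll, pitch, yaw] about the fixed x, y, z axes, in that order (R = Rz(yaw) Ry(pitch) Rx(roll)).
In Python, from station import r gives the robot as it stands.
- The arm moves only by the shell command python3 -m handwheel 'ROWS' [FORCE]. ROWS is JSON, a list of rows, each a list of 7 numbers: the shift along the tool's x, y, z in cm, then the turn, a rotation vector about the tool's x, y, z in degrees, then the opening, from 0 (shut) to 1 (fully open). In form: [[tx, ty, tz, wx, wy, wz, hand], ...]. A call has 1 to 10 rows; each row is the pose to reach, as a shift and turn from the pose commanded when the call began, along the tool's axes at that moment; what a row does not reach only later rows make up. A row lasts 1/12 s, in which the tool goes at most 41.7 mm and 7.16 degrees, less where a joint would pass 70% of its speed; a pose out of reach is approached as far as the arm can. A call with a gripper value outside its range is refused whole. The fingers move at their own pace and stop on an object; FORCE is the grip in N (left out, the last holds). Time passes only in rows, so rows that repeat a pose let the fingers close. It gives the time, the measured TCP pose, the force and the opening at its end, in the units of the state.
- r.get_obs(): the state, without advancing time (a new reading comes with each control period).
- r.snapshot(name): name is "side" or "top" or "wrist"; returns the picture (420x560x3 uint8, blue, green, red); there is no depth.
- r.camera_params(name): a dict with "intrinsics" (3x3 intrinsics, pixels), "eye" and "rotation" of the camera in the world; the wrist camera has in their place "T_tool_cam" (4x4, takes a point from camera to tool coordinates, whose origin is the TCP and whose axes are the flange's). Camera axes: x right, y up, looking along -z (the intrinsics and any distortion apply to the point x, -y, -z); pixel columns grow to the right and rows downward; lengths in mm; the calibration is good to about 2 mm. A picture is of the moment at which its call begins: read the wrist's pose just before it. camera_params takes no time and is no camera call.
- r.sign_off(): hands the job in, once; it reports no verdict.
Trained networks look in the newest picture that a camera, given by its name, has taken for a name from the list of things; names that differ only in an ending like _2 or _b are one class to them, and where a whole thing is asked for, a point or a joint stands for the part that bears it (a point fixed in the world has none). Each returns a list of dicts, best first, with "confidence" (0 to 1); they miss things now and then, are a little off and sometimes report something else, mostly with a low value. They report only what shows in the picture. A call takes as long as a camera call.
- r.spot_in(camera, query): "bbox" ([left, top, width, height] in pixels, round what is visible of it).
- r.place_of(camera, query): "uv" ([column, row] in pixels: a listed point, or the origin of a listed thing).
The state is a dict: "t": time; "joint_positions": joint angles; "dq": joint speeds; "joint_efforts": joint torques, N m; "tcp_pos": TCP position; "orientation": TCP orientation; "force": force on the tool from outside, world axes, zero at the start; "moment": the same for the moment, N m; "width": finger opening in mm.
Only numpy, scipy, OpenCV 4.12 (cv2) and the standard library are available. Lean on these libraries where they do the work, as an engineer would, in place of code of your own. Each camera call takes 0.05 s, during which the arm holds its last target. There are 200 camera calls.

### The job

Stand the narrow straight steel coupling upright, spigot down, in the bore of the leak-test fixture so that it rests on the seal ring, and let go of it. Then swing the hinged clamp over and press it down so that the clamp, not your hand, drives the coupling fully home with its flange flat on the block; leave the clamp closed with its foot bearing on the coupling. Press gently, by feel: the foot must never load the coupling with more than 30 N, and the other things stay where they are.

Things in the scene. Friction and masses are not known exactly. Their poses are not given: they have to be found in the camera images.
- coupling: The fitting to load: plain stainless coupling, 70 mm tall, 0.15-0.3 kg, standing on its spigot in any of three places beside the wide coupling and elbow. Origin: centre of its underside, z up its axis. From the bottom: spigot 26 mm diameter, 28 mm long, chamfered foot; flange 42 mm diameter, 28 to 34 mm above the origin; plain round body 30 mm diameter, 34 to 70 mm (the place to grip).
- fixture: Aluminium leak-test fixture fixed to the bench. Origin: on the bench, under the centre of the bore; +x points from the bore to the clamp's hinge, y is parallel to the hinge line, z up. Square block 84 x 84 mm, 45 mm high. Two hinge posts stand on the +x side, 80 to 110 mm from the bore axis, 102 mm high, 52 mm over their outsides.
- bore_mouth (a point): Centre of the bore at the top face of the block, 45 mm above the bench. The bore is vertical, round, 28 mm wide; a conical lead-in widens it to 34 mm over its top 5 mm.
- seal_ring (a point): Centre of the black seal ring's top inside the bore, 18 mm below its mouth at the start. The spigot comes to rest on it with the flange 10 mm above the block (coupling's origin 27 mm above the bench). The ring resists with about 12 N; pushed harder it slides down and stays down. Home is with the flange flat on the block (coupling's origin 17 mm above the bench).
- clamp (a joint): Angle of the clamp arm, a steel bar 16 mm wide, 14 mm thick, cranked 22 mm up from the hinge. 0: level, reaching from the hinge over the bore towards the fixture's -x; grows as it opens, 1.57 upright, range -0.2 to 1.9. It starts about upright. The hinge is stiff (0.3 N m of friction): the arm stays where it is left.
- clamp_hinge (a point): Middle of the hinge line: 95 mm from the bore axis along the fixture's +x and 90 mm above the bench. The hinge line is parallel to the fixture's y.
- clamp_bar (a point): Centre of the clamp's cross bar, a round handle bar 12 mm in diameter and 116 mm long, parallel to the hinge line, at the free end of the arm, centred on the arm. With the arm level it lies 155 mm from the hinge line towards -x and 22 mm above it; 50 mm stick out free on each side of the arm.
- clamp_foot: Rubber ball foot, 20 mm, under the arm 95 mm from the hinge line; lands on the coupling's top. Origin on the arm's middle line, tip 25 mm below. Sprung: 8 N per mm, 6 mm travel. Its screw is set up to 5 mm higher or lower than drawn, so the arm's angle at home is unknown, some -0.12 to 0.05. It presses 10 to 17 N while the ring slides; at home that climbs 8 N per mm.
- wide_coupling: Bystander: the same shape of coupling with 1.4 times the diameters (flange 59 mm, body 42 mm), 70 mm tall; does not fit. Origin at its underside.
- elbow: Bystander: steel 90 degree elbow, 62 mm tall, flanged at both ends. Origin at the underside.
- end_cap: Bystander: low steel end cap, 48 mm diameter, 22 mm tall. Origin at its underside.
- bottle: Bystander: white bottle with a screw cap, 68 mm diameter, 150 mm tall. Origin at its underside.
- beaker: Bystander: glass beaker, 80 mm diameter, 110 mm tall. Origin at its underside.
- scope_grip: Bystander: black inspection-camera hand grip lying down, 190 mm long, 38 mm thick. Origin on the bench below its middle.
- screwdriver: Bystander: screwdriver lying on the bench. Origin on the bench under it.

How it is judged:
By the outcome, as a careful person would: the job done as asked, in the order asked, and still so for the second after the job is handed in, with the robot touching nothing.
It also fails if it takes over 72 s, if anything falls off the work surface, if the arm or the gripper's body presses on something with over 40 N, if the wrist force passes 120 N, or if a joint passes its speed limit or range.

## Working session

There is one attempt and no reset: what is moved stays moved. The work goes in short steps, Python scripts to look and compute and a shell command to move; the robot and the scene stay as the last step left them, time stands still between calls to the robot, and variables do not carry over. Pictures are saved under pics/ and viewed, about 8 in all and at most 12, crops included, and the job is handed in when it is done.

```bash
mkdir -p pics; ls; cat > h.py <<'E'
import numpy as np, cv2
from scipy.spatial.transform import Rotation as Rn
from station import r
def cam(name):
    p=r.camera_params(name); K=np.array(p["intrinsics"])
    if "T_tool_cam" in p:
        o=r.get_obs(); T=np.eye(4); T[:3,:3]=Rn.from_euler('xyz',o["orientation"]).as_matrix(); T[:3,3]=o["tcp_pos"]
        T=T@np.array(p["T_tool_cam"]); return K,T[:3,:3],T[:3,3],p
    return K,np.array(p["rotation"]),np.array(p["eye"]),p
def ray(c,uv):
    K,R,e,p=c; d=p.get("distortion")
    q=cv2.undistortPoints(np.array([[uv]],float),K,None if d is None else np.array(d,float))[0,0]
    return e,R@np.array([q[0],-q[1],-1])
def at_z(c,uv,z):
    e,d=ray(c,uv); return e+d*(z-e[2])/d[2]
def tri(cs,uvs):
    A=np.zeros((3,3));b=np.zeros(3)
    for c,uv in zip(cs,uvs):
        e,d=ray(c,uv); d=d/np.linalg.norm(d); M=np.eye(3)-np.outer(d,d); A+=M;b+=M@e
    x=np.linalg.solve(A,b); res=[np.linalg.norm(np.cross(x-ray(c,u)[0],ray(c,u)[1]/np.linalg.norm(ray(c,u)[1]))) for c,u in zip(cs,uvs)]
    return x,res
def proj(c,P):
    K,R,e,p=c; q=R.T@(np.array(P,float)-e); q=q*[1,-1,-1]; d=p.get("distortion")
    return cv2.projectPoints(q[None],np.zeros(3),np.zeros(3),K,None if d is None else np.array(d,float))[0].ravel()
E
cat > a.py <<'E'
from h import *
np.set_printoptions(precision=1,suppress=True)
print(r.get_obs()); im={}
for n in("side","top"):
    im[n]=r.snapshot(n); cv2.imwrite(f"pics/{n}0.png",im[n]); c=cam(n); print(n,c[3].keys(),c[2],-c[1][:,2])
    for q in["coupling","wide_coupling","elbow","fixture","bore_mouth","clamp_hinge","clamp_bar","end_cap","bottle","beaker","scope_grip","screwdriver"]:
        P=r.place_of(n,q)[:3]
        z={"bore_mouth":45,"clamp_hinge":90}.get(q,0)
        print(q,[(np.round(x["uv"]),round(x["confidence"],2),at_z(c,x["uv"],z)[:2]) for x in P])
E
python3 a.py
```

```text
pics
{'t': 0.0, 'joint_positions': array([ 1.1,  0.5,  1.4, -0. ,  1.2, -0.2]), 'dq': array([ 0.,  0.,  0.,  0., -0., -0.]), 'joint_efforts': array([ -0. , -44.2, -17.8,  -0. ,   0. ,   0. ]), 'tcp_pos': array([203.2, 590.3, 230.3]), 'orientation': array([-3.1, -0. ,  2.8]), 'force': array([ 0.7,  0. , -0.6]), 'moment': array([-0., -0., -0.]), 'width': 85.46829619785065}Traceback (most recent call last):
  File "a.py", line 5, in <module>
    im[n]=r.snapshot(n); cv2.imwrite(f"pics/{n}0.png",im[n]); c=cam(n); print(n,c[3].keys(),c[2],-c[1][:,2])
                                                                                                  ~~~~^^^^^
IndexError: too many indices for array: array is 1-dimensional, but 2 were indexed
```

```bash
python3 -c "
from station import r
for n in('side','top','wrist'): print(r.camera_params(n))"
```

```text
{'intrinsics': array([[454.48418132,   0.        , 278.3338409 ],
       [  0.        , 454.48418132, 213.94356978],
       [  0.        ,   0.        ,   1.        ]]), 'eye': array([ 121.18390665, -530.59063627,  897.51122872]), 'rotation': array([ 0.7236309 ,  0.006949  , -0.74297016])}
{'intrinsics': array([[419.62807583,   0.        , 281.74513462],
       [  0.        , 419.62807583, 214.26844236],
       [  0.        ,   0.        ,   1.        ]]), 'eye': array([ 534.52056281,   22.10324444, 1105.23135327]), 'rotation': array([ 0.07838525,  0.00216431, -1.54442634])}
{'intrinsics': array([[330.68473455,   0.        , 283.4221308 ],
       [  0.        , 330.68473455, 211.62992761],
       [  0.        ,   0.        ,   1.        ]]), 'T_tool_cam': array([[ 6.24918975e-04,  9.63580049e-01,  2.67419330e-01,
         6.79504694e+01],
       [ 9.99998713e-01, -2.07057600e-04, -1.59076608e-03,
         1.00798866e+00],
       [-1.47745925e-03,  2.67419980e-01, -9.63578939e-01,
        -1.43065650e+02],
       [ 0.00000000e+00,  0.00000000e+00,  0.00000000e+00,
         1.00000000e+00]])}
```

```bash
sed -i 's/return K,np.array(p\["rotation"\]),/return K,Rn.from_euler("xyz",p["rotation"]).as_matrix(),/' h.py; python3 a.py; python3 -c "
import cv2,numpy as np
a=[cv2.imread(f'pics/{n}0.png') for n in('side','top')]
cv2.imwrite('pics/both.png',cv2.resize(np.vstack(a),(560,840))[:, :]) 
"
```

```text
{'t': 0.05, 'joint_positions': array([ 1.1,  0.5,  1.4, -0. ,  1.2, -0.2]), 'dq': array([ 0., -0., -0.,  0.,  0.,  0.]), 'joint_efforts': array([ -0. , -44.4, -17.9,  -0. ,   0. ,   0. ]), 'tcp_pos': array([203.2, 590.3, 230.4]), 'orientation': array([-3.1, -0. ,  2.8]), 'force': array([-0.3, -0.4, -0.7]), 'moment': array([ 0. ,  0.1, -0. ]), 'width': 85.69347055636882}
side dict_keys(['intrinsics', 'eye', 'rotation']) [ 121.2 -530.6  897.5] [ 0.4  0.5 -0.7]
coupling [(array([226., 210.]), 0.8, array([560.4, 162.9])), (array([305., 167.]), 0.26, array([832.2, 138.9]))]
wide_coupling [(array([176., 232.]), 0.88, array([421.6, 189.8]))]
elbow [(array([167., 191.]), 0.91, array([485.7, 330.9]))]
fixture [(array([278., 273.]), 0.79, array([527.1, -80. ]))]
bore_mouth [(array([281., 262.]), 0.89, array([531.2, -84.2]))]
clamp_hinge [(array([297., 223.]), 0.94, array([613.3, -51.6])), (array([362., 392.]), 0.45, array([ 424.1, -409.5]))]
clamp_bar [(array([304., 167.]), 0.65, array([831.1, 141.1]))]
end_cap [(array([263., 208.]), 0.72, array([637.7, 102.2])), (array([224., 207.]), 0.22, ar
[... 413 characters left out ...]
171.1]))]
wide_coupling [(array([221., 290.]), 0.69, array([420. , 179.6]))]
elbow [(array([164., 263.]), 0.71, array([485.1, 332.8]))]
fixture [(array([324., 252.]), 0.81, array([525.2, -87.4]))]
bore_mouth [(array([324., 252.]), 0.81, array([524. , -81.2]))]
clamp_hinge [(array([312., 212.]), 0.61, array([621.4, -47.4]))]
clamp_bar [(array([316., 195.]), 0.61, array([673.8, -61.9]))]
end_cap [(array([255., 210.]), 0.65, array([629.6,  98.8]))]
bottle [(array([145., 212.]), 0.97, array([616.7, 387.4]))]
beaker [(array([192., 178.]), 0.84, array([711.2, 267.8]))]
scope_grip [(array([299., 157.]), 0.55, array([774.7, -15.3]))]
screwdriver [(array([440., 280.]), 0.85, array([ 461.4, -389.3]))]
```

View pics/side0.png

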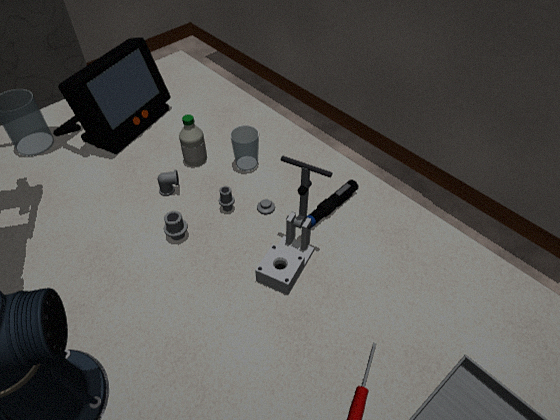

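View pics/top0.png

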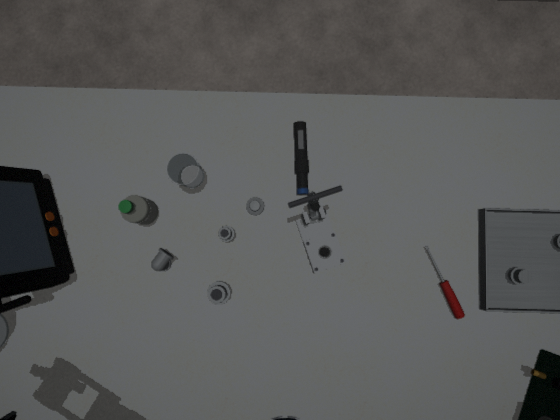

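```bash
cat > go.py <<'E'
import sys; from h import *
def go(x,y,z,yaw):
    o=r.get_obs(); R=Rn.from_euler('xyz',o["orientation"]); T=Rn.from_euler('xyz',[np.pi,0,yaw])
    s=R.inv().apply(np.array([x,y,z])-o["tcp_pos"])/10; w=(R.inv()*T).as_rotvec(degrees=True)
    print("now",np.round(o["tcp_pos"],1),np.round(o["orientation"],4),"F",np.round(o["force"],1),"w",round(o["width"],1),"t",round(o["t"],2)); print("shift cm",np.round(s,3),"turn",np.round(w,2))
if __name__=="__main__": go(*map(float,sys.argv[1:5]))
E
python3 go.py 559 167 150 3.49
```

```text
now [203.5 590.9 231.3] [-3.1415 -0.      2.8098] F [0.6 0.3 0.3] w 85.8 t 1.35
shift cm [-47.416 -28.497   8.129] turn [ -0.    -0.   -38.97]
```

```bash
python3 -m handwheel '[[-47.4,-28.5,0,0,0,-39,1],[-47.4,-28.5,0,0,0,-39,1],[-47.4,-28.5,0,0,0,-39,1],[-47.4,-28.5,0,0,0,-39,1],[-47.4,-28.5,0,0,0,-39,1],[-47.4,-28.5,0,0,0,-39,1],[-47.4,-28.5,0,0,0,-39,1],[-47.4,-28.5,0,0,0,-39,1],[-47.4,-28.5,0,0,0,-39,1],[-47.4,-28.5,0,0,0,-39,1]]'; python3 go.py 559 167 150 3.49
```

```text
t: 2.18
tcp_pos: [463.7, 280.4, 231.6]
orientation: [3.142, 0.001, -2.793]
force: [0.1, 0.8, 0.3]
width: 85.5
now [463.7 280.4 231.6] [ 3.1415e+00  6.0000e-04 -2.7927e+00] F [0.1 0.8 0.3] w 85.5 t 2.18
shift cm [ -5.07  -13.916   8.163] turn [0.   0.04 0.03]
```

```bash
python3 -m handwheel '[[-5.1,-13.9,4,0,0,0,1],[-5.1,-13.9,8,0,0,0,1],[-5.1,-13.9,8,0,0,0,1],[-5.1,-13.9,8,0,0,0,1],[-5.1,-13.9,8,0,0,0,1],[-5.1,-13.9,8,0,0,0,1],[-5.1,-13.9,8,0,0,0,1]]'; cat > w.py <<'E'
import sys; from h import *
c=cam("wrist"); im=r.snapshot("wrist"); cv2.imwrite(f"pics/{sys.argv[1]}.png",im)
print(np.round(r.get_obs()["tcp_pos"],1))
for a in sys.argv[2:]:
    q,z=a.split(":")
    for x in r.place_of("wrist",q)[:3]: print(q,np.round(x["uv"],1),round(x["confidence"],2),np.round(at_z(c,x["uv"],float(z)),1))
    for x in r.spot_in("wrist",q)[:2]: print("  box",np.round(x["bbox"],1),round(x["confidence"],2))
E
python3 w.py wr1 coupling:0
```

```text
t: 2.77
tcp_pos: [557.7, 169.0, 151.2]
orientation: [3.141, -0.001, -2.794]
force: [-0.1, -0.1, 0.7]
width: 85.1
[557.6 169.7 151.9]
coupling [280.8 201.8] 0.88 [563.  169.9   0. ]
  box [253.3 189.4  50.6  60.7] 0.62
  box [1.000e-01 1.400e+00 7.830e+01 2.113e+02] 0.26
```

View pics/wr1.png

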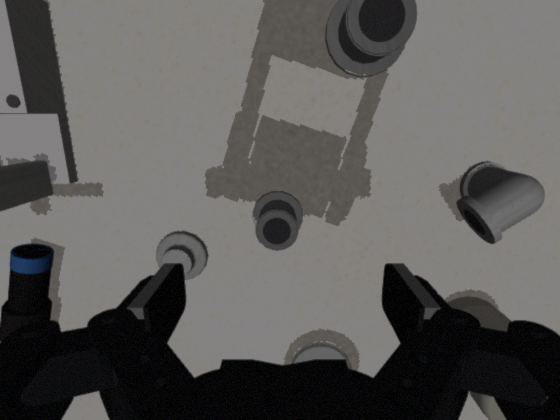

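The coupling shows at px (277,212) flange, with its top ring at (277,230). The neighbours are well clear of the fingers.

```bash
python3 - <<'E'
from h import *
c=cam("wrist")
print(at_z(c,(276.5,229.5),70),at_z(c,(277.5,212),31),at_z(c,(280.8,201.8),0))
E
python3 go.py 561 168.5 37 3.49
```

```text
[567.37290729 169.92529269  70.        ] [565.37021108 169.29883603  31.        ] [563.53016694 171.33207442   0.        ]
now [557.6 170.3 152.5] [-3.1415e+00  1.4000e-03 -2.7908e+00] F [-0.   0.8 -0. ] w 85.7 t 2.92
shift cm [-0.238 -0.287 11.547] turn [-0.01  0.08  0.14]
```

```bash
python3 -m handwheel '[[-0.56,-0.34,2,0,0,0,1],[-0.56,-0.34,5,0,0,0,1],[-0.56,-0.34,8,0,0,0,1],[-0.56,-0.34,10,0,0,0,1],[-0.56,-0.34,11.4,0,0,0,1],[-0.56,-0.34,11.45,0,0,0,1],[-0.56,-0.34,11.45,0,0,0,0.6],[-0.56,-0.34,11.45,0,0,0,0.2],[-0.56,-0.34,11.45,0,0,0,0.2],[-0.56,-0.34,11.45,0,0,0,0.2]]' 40
python3 -m handwheel '[[0,0,0,0,0,0,0.2],[0,0,0,0,0,0,0.2],[0,0,0,0,0,0,0.2],[0,0,0,0,0,0,0.2]]'
```

```text
t: 3.75
tcp_pos: [565.5, 168.0, 38.4]
orientation: [-3.141, 0.003, -2.792]
force: [-0.7, 0.6, 0.5]
width: 38.8
t: 4.08
tcp_pos: [565.4, 167.8, 38.2]
orientation: [-3.141, 0.002, -2.793]
force: [0.2, 0.6, 5.7]
width: 28.9
```

```bash
python3 -m handwheel '[[0,0,0,0,0,0,0.1],[0,0,0,0,0,0,0.1],[0,0,-1,0,0,0,0.1],[0,0,-3,0,0,0,0.1],[0,0,-7,0,0,0,0.1],[0,0,-11,0,0,0,0.1],[0,0,-11,0,0,0,0.1],[0,0,-11,0,0,0,0.1]]' 50; python3 go.py 527 -83 148 3.49
```

```text
t: 4.75
tcp_pos: [566.1, 167.8, 149.7]
orientation: [-3.14, 0.006, -2.793]
force: [0.1, 0.2, -3.4]
width: 28.7
now [566.1 167.8 149.7] [-3.1401  0.0057 -2.7927] F [ 0.1  0.2 -3.4] w 28.7 t 4.75
shift cm [ 12.245 -22.231   0.13 ] turn [-0.08  0.32  0.03]
```

```bash
python3 -m handwheel '[[4,-4,0,0,0,0,0.1],[8,-8,0,0,0,0,0.1],[12,-12,0,0,0,0,0.1],[12,-15,0,0,0,0,0.1],[12,-15,0,0,0,0,0.1],[12,-15,0,0,0,0,0.1],[12,-15,0,0,0,0,0.1],[12,-15,0,0,0,0,0.1]]'; python3 w.py wr2 bore_mouth:45 clamp_hinge:90 coupling:115 clamp_bar:245
python3 - <<'E'
from h import *
c=[cam("side"),cam("top")]
for q,z in(("bore_mouth",45),("clamp_hinge",90),("clamp_bar",245),("coupling",112)):
    U=[]
    for k,n in enumerate(("side","top")):
        im=r.snapshot(n); cv2.imwrite(f"pics/{n}1.png",im); p=r.place_of(n,q)
        U.append(p[0]["uv"] if p else None)
        if p: print(q,n,np.round(p[0]["uv"],1),round(p[0]["confidence"],2),np.round(at_z(c[k],p[0]["uv"],z),1))
    if None not in [None if u is None else 1 for u in U]: print("  tri",tri(c,U))
E
```

```text
t: 5.42
tcp_pos: [501.9, -13.9, 145.7]
orientation: [3.139, -0.003, -2.794]
force: [-0.1, -0.4, -2.3]
width: 28.7
[502.1 -13.4 145.9]
bore_mouth [183.  212.9] 0.87 [528.8 -84.3  45. ]
  box [125.7 151.  123.9 247.4] 0.87
  box [165.4 375.9  12.8  20.9] 0.67
  box [125.8 153.4 124.8 245.8] 0.39
coupling [280.8 243. ] 0.72 [501.3 -14.3 115. ]
  box [248.1 223.5  74.5 118.2] 0.55
  box [162.2 377.8  15.7  21.5] 0.51
bore_mouth side [280.2 261.7] 0.98 [530.8 -82.3  45. ]
bore_mouth top [323.7 254.8] 0.92 [518.3 -81.6  45. ]
  tri (array([522.38401036, -83.89692012,  53.88006749]), [np.float64(5.096521439755744), np.float64(5.096521439755933)])
clamp_hinge side [298.1 220.2] 0.61 [620.4 -47.3  90. ]
clamp_hinge top [312.2 212.7] 0.87 [619.9 -47.4  90. ]
  tri (array([619.99965607, -47.44451785,  90.41089101]), [np.float64(0.1310661727724368), np.float64(0.13106617277239108)])
clamp_bar side [304.5 168. ] 0.69 [635.3 -45.5 245. ]
clamp_bar top [314.6 192.3] 0.57 [649.3 -40.9 245. ]
  tri (array([647.63217417, -39.18955192, 233.84068777]), [np.float64(3.949425389390268), np.float64(3.949425389390125)])
coupling side [248.7 235.2] 0.73 [496.  -17.3 112. ]
coupling top [316.7 196.3] 0.73 [657.5 -55.8 112. ]
  tri (array([588.67282874, -22.92508369,  79.27197919]), [np.float64(80.23104662010614), np.float64(80.23104662010614)])
```

View pics/wr2.png

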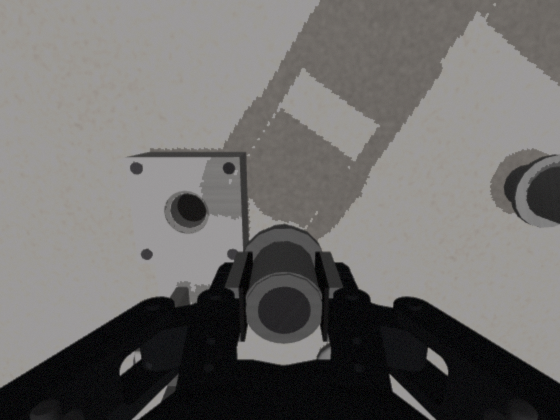

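The wrist view shows the bore mouth at about px (186,212), with the block nearly square to the image. The coupling is held centred, its top at (285,310). I'll measure both more finely.

```bash
cat > ov.py <<'E'
from h import *
im=cv2.imread("pics/wr2.png"); c=cam("wrist"); o=r.get_obs(); t=o["tcp_pos"]; print(t,o["orientation"])
a=np.linspace(0,2*np.pi,80)
def circ(img,x,y,z,rad,col,off,s):
    p=np.array([proj(c,(x+rad*np.cos(k),y+rad*np.sin(k),z)) for k in a]); cv2.polylines(img,[np.int32((p-off+0.5)*s)],True,col,1)
s=5
A=cv2.resize(im[160:260,120:250],None,fx=s,fy=s,interpolation=cv2.INTER_CUBIC); A=cv2.convertScaleAbs(A,alpha=1.3)
circ(A,529.5,-83.5,45,17,(0,255,0),(120,160),s); circ(A,529.5,-83.5,40,14,(0,0,255),(120,160),s)
cv2.imwrite("pics/c1.png",A)
B=cv2.resize(im[215:350,225:345],None,fx=4,fy=4,interpolation=cv2.INTER_CUBIC); B=cv2.convertScaleAbs(B,alpha=1.5,beta=20)
X=np.array([-.94,-.342,0])
for d,col in((0,(0,255,0)),):
    p=t+X*d-np.array([0,0,36]);
    circ(B,p[0],p[1],p[2]+70,15,col,(225,215),4); circ(B,p[0],p[1],p[2]+34,21,col,(225,215),4)
D=np.zeros((600,1140,3),np.uint8); D[:500,:650]=A; D[:540,655:655+480]=B
cv2.imwrite("pics/c12.png",cv2.resize(D,(798,420),interpolation=cv2.INTER_AREA))
E
python3 ov.py
```

```text
[503.02395214 -14.39169025 146.81927122] [-3.14157379e+00 -2.86800425e-05 -2.79275608e+00]
```

View pics/c12.png

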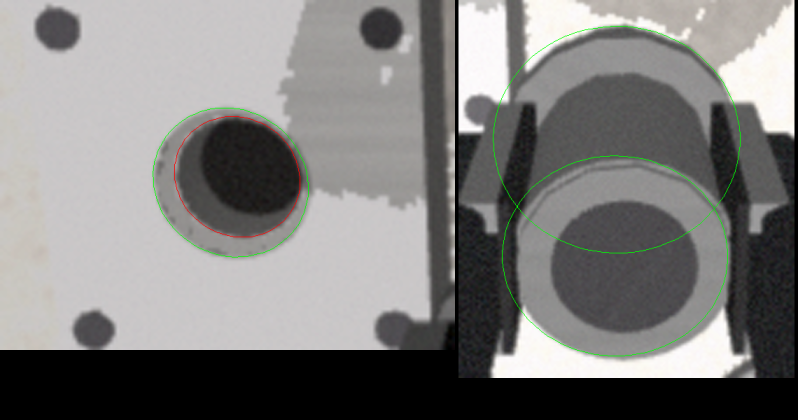

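Both fits agree. The bore is at about (529.5,-83.5), and the coupling sits about (-1,+1.3) mm off TCP in the tool axes.

```bash
python3 go.py 529 -85 146 3.49
```

```text
now [503.  -14.4 146.8] [-3.1416 -0.     -2.7928] F [ 0.4  1.6 -2.3] w 28.8 t 6.67
shift cm [-0.028 -7.523  0.082] turn [-0.   -0.    0.02]
```

```bash
python3 -m handwheel '[[0,-3,0,0,0,0,0.1],[0,-6,0,0,0,0,0.1],[0,-7.5,0,0,0,0,0.1],[0,-7.5,0,0,0,0,0.1],[0,-7.5,2,0,0,0,0.1],[0,-7.5,4,0,0,0,0.1],[0,-7.5,5.5,0,0,0,0.1],[0,-7.5,5.5,0,0,0,0.1],[0,-7.5,5.5,0,0,0,0.1],[0,-7.5,5.5,0,0,0,0.1]]'; python3 w.py wr3; python3 - <<'E'
from h import *
a=r.snapshot("side")[200:320,220:360]; b=cv2.imread("pics/wr3.png")[100:350,150:420]
D=np.zeros((500,800,3),np.uint8); A=cv2.resize(a,(420,360),interpolation=2); B=cv2.resize(b,(378,350)); D[:360,:420]=A; D[:350,421:799]=B
cv2.imwrite("pics/c3.png",cv2.convertScaleAbs(D,alpha=1.4))
E
```

```text
t: 7.5
tcp_pos: [528.9, -84.5, 92.4]
orientation: [-3.141, 0.0, -2.792]
force: [0.1, 0.3, -2.2]
width: 28.6
[529.3 -84.7  92.7]
```

View pics/c3.png

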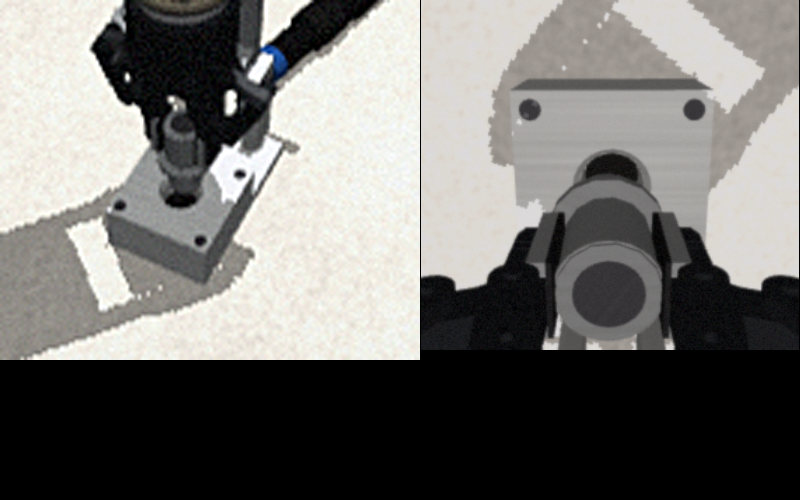

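The coupling is poised over the bore. The bore (panel px 613) sits 1–2 mm towards tool +y of the coupling (609), so I'll nudge 1 mm and lower it by feel.

```bash
python3 -m handwheel '[[0,0.1,0.5,0,0,0,0.1],[0,0.1,1,0,0,0,0.1],[0,0.1,1.3,0,0,0,0.1],[0,0.1,1.5,0,0,0,0.1],[0,0.1,1.5,0,0,0,0.1],[0,0.1,1.5,0,0,0,0.1]]'; python3 -m handwheel '[[0,0,0.2,0,0,0,0.1],[0,0,0.4,0,0,0,0.1],[0,0,0.6,0,0,0,0.1],[0,0,0.6,0,0,0,0.1]]';
```

```text
t: 8.1
tcp_pos: [527.2, -83.5, 76.4]
orientation: [3.14, -0.002, -2.793]
force: [-2.4, 0.6, -2.6]
width: 28.4
t: 8.43
tcp_pos: [527.1, -83.4, 70.1]
orientation: [3.14, -0.002, -2.793]
force: [-3.5, 0.1, -3.0]
width: 28.8
```

```bash
python3 -m handwheel '[[0.05,0,0.2,0,0,0,0.1],[0.1,0,0.3,0,0,0,0.1],[0.1,0,0.3,0,0,0,0.1],[0.1,0,0.3,0,0,0,0.1]]'; python3 -m handwheel '[[0,0,0.1,0,0,0,0.1],[0,0,0.1,0,0,0,0.1],[0,0,0.1,0,0,0,0.1]]'
```

```text
t: 8.77
tcp_pos: [526.9, -83.9, 67.4]
orientation: [3.14, -0.001, -2.793]
force: [-3.1, 2.0, -4.2]
width: 29.0
t: 9.02
tcp_pos: [526.9, -83.9, 66.7]
orientation: [3.141, -0.001, -2.793]
force: [-4.4, 2.6, -1.3]
width: 28.5
```

```bash
python3 -m handwheel '[[0,0,0.05,0,0,0,0.1],[0,0,0.05,0,0,0,0.1],[0,0,0.05,0,0,0,0.1]]'; python3 -m handwheel '[[0,0,0.05,0,0,0,0.1],[0,0,0.05,0,0,0,0.1],[0,0,0.05,0,0,0,0.1]]'
```

```text
t: 9.27
tcp_pos: [526.9, -83.9, 66.3]
orientation: [3.141, -0.001, -2.793]
force: [-4.8, 2.4, -1.0]
width: 28.8
t: 9.52
tcp_pos: [526.9, -83.9, 65.9]
orientation: [3.141, -0.001, -2.793]
force: [-4.1, 2.5, -0.5]
width: 28.5
```

```bash
python3 -m handwheel '[[0,0,0.05,0,0,0,0.1],[0,0,0.05,0,0,0,0.1],[0,0,0.05,0,0,0,0.1]]'; python3 -m handwheel '[[0,0,0.05,0,0,0,0.1],[0,0,0.05,0,0,0,0.1],[0,0,0.05,0,0,0,0.1]]'
```

```text
t: 9.77
tcp_pos: [526.9, -83.9, 65.4]
orientation: [3.141, -0.001, -2.793]
force: [-4.4, 2.7, -0.5]
width: 28.6
t: 10.02
tcp_pos: [526.9, -83.9, 65.3]
orientation: [3.141, -0.001, -2.793]
force: [-4.8, 2.6, 3.2]
width: 28.4
```

On the ring: it stopped at z 65.3, where 65 was expected. Releasing now.

```bash
python3 -m handwheel '[[0,0,0,0,0,0,0.4],[0,0,0,0,0,0,0.5],[0,0,0,0,0,0,0.6],[0,0,0,0,0,0,0.6],[0,0,0,0,0,0,0.6],[0,0,-2,0,0,0,0.6],[0,0,-5,0,0,0,0.6],[0,0,-8,0,0,0,0.6],[0,0,-11,0,0,0,0.6],[0,0,-11,0,0,0,0.6]]'; python3 -m handwheel '[[7,0,-11,0,0,0,0.6],[7,0,-11,0,0,0,0.6],[7,0,-14,0,0,0,0.6],[7,0,-14,0,0,0,0.6],[7,0,-14,0,0,0,0.6],[7,0,-14,0,0,0,0.6]]'; python3 w.py wr4 coupling:27 clamp_bar:245 clamp_hinge:90
```

```text
t: 10.85
tcp_pos: [531.5, -85.7, 180.4]
orientation: [-3.133, 0.01, -2.793]
force: [1.0, 0.3, 0.6]
width: 51.3
t: 11.35
tcp_pos: [462.3, -108.8, 316.5]
orientation: [-3.138, 0.004, -2.794]
force: [-0.8, 0.2, -0.3]
width: 51.7
[ 461.6 -108.3  314.8]
coupling [286.4 222.1] 0.85 [525.9 -81.   27. ]
coupling [481.  207.4] 0.56 [416.3 158.9  27. ]
  box [271.6 212.9  28.5  38.9] 0.83
  box [281.3 299.9  15.   64.4] 0.78
  box [279.9 297.7  15.8  66.8] 0.87
```

View pics/wr4.png

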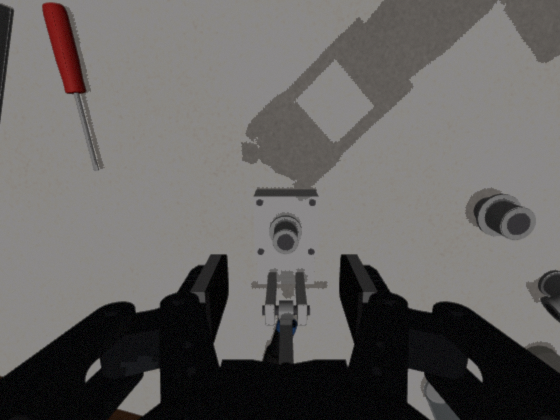

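The coupling stands upright in the bore, at px (286,232). The clamp arm is upright at (287,340). Next I turn the hand and hover over the free +y half of the bar.

```bash
python3 go.py 632 -10 340 1.92
```

```text
now [ 461.3 -107.8  313.4] [ 3.1395e+00 -2.0000e-03 -2.7923e+00] F [-0.5  0.5  0.2] w 51.3 t 11.7
shift cm [-19.377   3.354  -2.69 ] turn [ 1.0e-02 -1.9e-01  9.0e+01]
```

```bash
python3 -m handwheel '[[0,0,-2.7,0,0,90,1],[-4,3.4,-2.7,0,0,90,1],[-8,3.4,-2.7,0,0,90,1],[-12,3.4,-2.7,0,0,90,1],[-16,3.4,-2.7,0,0,90,1],[-19.4,3.4,-2.7,0,0,90,1],[-19.4,3.4,-2.7,0,0,90,1],[-19.4,3.4,-2.7,0,0,90,1],[-19.4,3.4,-2.7,0,0,90,1],[-19.4,3.4,-2.7,0,0,90,1]]'; python3 go.py 632 -10 340 1.92
```

```text
t: 12.53
tcp_pos: [632.5, -9.3, 340.0]
orientation: [-3.14, -0.002, 2.259]
force: [0.6, -0.3, -0.0]
width: 85.3
now [632.5  -9.3 340. ] [-3.1398e+00 -2.1000e-03  2.2589e+00] F [ 0.6 -0.3 -0. ] w 85.3 t 12.53
shift cm [-0.021 -0.081 -0.001] turn [-0.12 -0.1  19.42]
```

```bash
python3 -m handwheel '[[0,-0.1,0,0,0,19.4,1],[0,-0.1,0,0,0,19.4,1],[0,-0.1,0,0,0,19.4,1],[0,-0.1,0,0,0,19.4,1],[0,-0.1,0,0,0,19.4,1],[0,-0.1,0,0,0,19.4,1]]'; python3 w.py wr5 clamp_bar:243
```

```text
t: 13.03
tcp_pos: [631.5, -10.4, 341.1]
orientation: [-3.141, -0.001, 1.928]
force: [-0.3, -0.1, -0.0]
width: 85.4
[631.5 -10.4 341.3]
clamp_bar [281.  253.7] 0.92 [641.5 -41.  243. ]
clamp_bar [193.4 197.1] 0.65 [564.3 -21.3 243. ]
  box [253.6 179.4  52.2 143.4] 0.72
```

View pics/wr5.png

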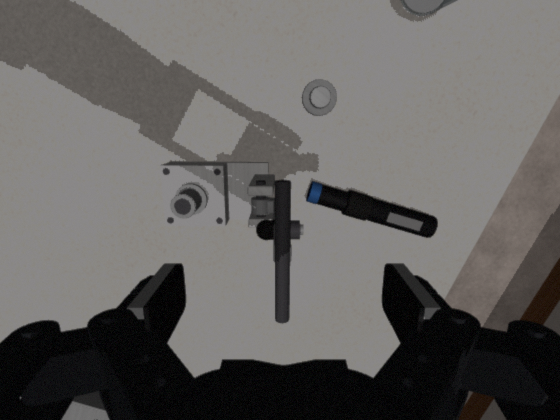

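The bar runs along column 282, rows 180–322, its centre at about (641,-41,243). That matches the upright model, and it is centred between the fingers. Descending to grip it.

```bash
python3 -m handwheel '[[0,0,4,0,0,0,1],[0,0,8,0,0,0,1],[0,0,10.5,0,0,0,1],[0,0,11.7,0,0,0,1],[0,0,11.7,0,0,0,1],[0,0,11.7,0,0,0,0.5],[0,0,11.7,0,0,0,0.15],[0,0,11.7,0,0,0,0.05],[0,0,11.7,0,0,0,0],[0,0,11.7,0,0,0,0]]' 25;  python3 -m handwheel '[[0,0,0,0,0,0,0],[0,0,0,0,0,0,0],[0,0,0,0,0,0,0],[0,0,0,0,0,0,0],[0,0,0,0,0,0,0]]'
python3 - <<'E'
from h import *
f=lambda t:np.array([155*np.cos(t)-22*np.sin(t),155*np.sin(t)+22*np.cos(t)])
for t in np.arange(1.6,-.2,-.1): print(round(t,2),np.round((f(t))/10,2))
E
```

```text
t: 14.02
tcp_pos: [632.1, -10.6, 226.2]
orientation: [3.139, 0.001, 1.926]
force: [0.7, -0.5, -0.5]
width: 25.2
t: 14.43
tcp_pos: [631.9, -10.6, 225.6]
orientation: [3.14, 0.001, 1.926]
force: [-0.4, -0.0, 5.4]
width: 10.8
1.6 [-2.65 15.43]
1.5 [-1.1  15.62]
1.4 [ 0.47 15.65]
1.3 [ 2.03 15.52]
1.2 [ 3.57 15.24]
1.1 [ 5.07 14.81]
1.0 [ 6.52 14.23]
0.9 [ 7.91 13.51]
0.8 [ 9.22 12.65]
0.7 [10.44 11.67]
0.6 [11.55 10.57]
0.5 [12.55  9.36]
0.4 [13.42  8.06]
0.3 [14.16  6.68]
0.2 [14.75  5.24]
0.1 [15.2   3.74]
-0.0 [15.5  2.2]
-0.1 [15.64  0.64]
```

```bash
python3 -m handwheel '[[0,-0.78,-0.1,0,0,0,0],[0,-1.55,-0.19,0,0,0,0],[0,-2.33,-0.21,0,0,0,0],[0,-3.12,-0.22,0,0,0,0],[0,-3.9,-0.16,0,0,0,0],[0,-4.68,-0.09,0,0,0,0],[0,-4.68,-0.09,0,0,0,0]]'
```

```text
t: 15.02
tcp_pos: [585.2, -27.6, 225.6]
orientation: [-3.138, -0.0, 1.925]
force: [-1.2, -0.2, 5.5]
width: 11.0
```

```bash
python3 -m handwheel '[[0,-0.77,0.12,0,0,0,0],[0,-1.54,0.28,0,0,0,0],[0,-2.3,0.48,0,0,0,0],[0,-3.04,0.71,0,0,0,0],[0,-3.77,0.98,0,0,0,0],[0,-4.49,1.29,0,0,0,0],[0,-5.2,1.64,0,0,0,0],[0,-5.88,2.01,0,0,0,0],[0,-6.55,2.43,0,0,0,0],[0,-7.19,2.87,0,0,0,0]]'; python3 -m handwheel '[[0,0,0,0,0,0,0],[0,0,0,0,0,0,0]]'
```

```text
t: 15.85
tcp_pos: [519.3, -51.8, 196.5]
orientation: [-3.141, -0.001, 1.925]
force: [3.3, 3.1, -0.5]
width: 10.9
t: 16.02
tcp_pos: [518.3, -52.2, 195.8]
orientation: [-3.137, -0.001, 1.926]
force: [-0.5, -0.9, -3.5]
width: 10.9
```

```bash
python3 -m handwheel '[[0,-0.63,0.48,0,0,0,0],[0,-1.22,0.98,0,0,0,0],[0,-1.79,1.52,0,0,0,0],[0,-2.33,2.08,0,0,0,0],[0,-2.84,2.67,0,0,0,0],[0,-3.33,3.29,0,0,0,0],[0,-3.78,3.93,0,0,0,0],[0,-4.2,4.59,0,0,0,0],[0,-4.58,5.27,0,0,0,0],[0,-4.94,5.97,0,0,0,0]]'; python3 -m handwheel '[[0,0,0,0,0,0,0],[0,0,0,0,0,0,0],[0,0,0,0,0,0,0]]'
```

```text
t: 16.85
tcp_pos: [473.3, -69.0, 136.6]
orientation: [-3.141, -0.0, 1.925]
force: [1.9, 4.4, 2.3]
width: 11.0
t: 17.1
tcp_pos: [473.2, -69.0, 136.8]
orientation: [-3.14, -0.001, 1.926]
force: [0.6, 2.7, -2.9]
width: 11.0
```

```bash
python3 -m handwheel '[[0,-0.13,0.29,0,0,0,0],[0,-0.25,0.57,0,0,0,0],[0,-0.37,0.86,0,0,0,0],[0,-0.48,1.15,0,0,0,0],[0,-0.48,1.15,0,0,0,0],[0,-0.48,1.15,0,0,0,0]]'; python3 -m handwheel '[[0,-0.06,0.15,0,0,0,0],[0,-0.11,0.3,0,0,0,0],[0,-0.11,0.3,0,0,0,0],[0,-0.11,0.3,0,0,0,0]]';python3 -m handwheel '[[0,-0.05,0.15,0,0,0,0],[0,-0.1,0.3,0,0,0,0],[0,-0.1,0.3,0,0,0,0],[0,-0.1,0.3,0,0,0,0]]'
```

```text
t: 17.6
tcp_pos: [468.8, -70.6, 125.4]
orientation: [-3.14, -0.001, 1.926]
force: [-2.4, 1.9, -1.4]
width: 11.3
t: 17.93
tcp_pos: [467.8, -71.0, 122.6]
orientation: [-3.14, -0.001, 1.926]
force: [-3.3, 0.5, 0.9]
width: 10.9
t: 18.27
tcp_pos: [466.8, -71.3, 119.6]
orientation: [-3.14, -0.001, 1.926]
force: [-4.2, 0.6, -0.3]
width: 11.1
```

```bash
for i in 1 2 3; do :; done; python3 -m handwheel '[[0,-0.06,0.1,0,0,0,0],[0,-0.12,0.2,0,0,0,0],[0,-0.12,0.2,0,0,0,0],[0,-0.12,0.2,0,0,0,0]]'; python3 -m handwheel '[[0,-0.03,0.1,0,0,0,0],[0,-0.06,0.2,0,0,0,0],[0,-0.06,0.2,0,0,0,0],[0,-0.06,0.2,0,0,0,0]]'; python3 -m handwheel '[[0,-0.03,0.1,0,0,0,0],[0,-0.06,0.2,0,0,0,0],[0,-0.06,0.2,0,0,0,0],[0,-0.06,0.2,0,0,0,0]]'
```

```text
t: 18.6
tcp_pos: [466.2, -71.6, 117.7]
orientation: [-3.142, -0.0, 1.925]
force: [-3.5, 1.9, 1.3]
width: 11.0
t: 18.93
tcp_pos: [465.6, -71.8, 115.6]
orientation: [-3.141, -0.0, 1.926]
force: [-3.4, 2.2, 0.4]
width: 11.2
t: 19.27
tcp_pos: [465.1, -72.0, 113.7]
orientation: [-3.141, -0.0, 1.926]
force: [-3.9, 2.4, 1.7]
width: 10.7
```

```bash
python3 -m handwheel '[[0,-0.03,0.1,0,0,0,0],[0,-0.06,0.2,0,0,0,0],[0,-0.06,0.2,0,0,0,0],[0,-0.06,0.2,0,0,0,0]]'; python3 -m handwheel '[[0,-0.03,0.1,0,0,0,0],[0,-0.05,0.2,0,0,0,0],[0,-0.05,0.2,0,0,0,0],[0,-0.05,0.2,0,0,0,0]]'; python3 -m handwheel '[[0,-0.03,0.1,0,0,0,0],[0,-0.05,0.2,0,0,0,0],[0,-0.05,0.2,0,0,0,0],[0,-0.05,0.2,0,0,0,0]]'
```

```text
t: 19.6
tcp_pos: [464.5, -72.3, 111.6]
orientation: [-3.141, -0.0, 1.926]
force: [-3.6, 3.3, 0.1]
width: 11.5
t: 19.93
tcp_pos: [464.0, -72.4, 109.7]
orientation: [-3.141, -0.0, 1.926]
force: [-3.7, 3.6, 0.5]
width: 11.4
t: 20.27
tcp_pos: [463.5, -72.6, 107.7]
orientation: [-3.141, -0.0, 1.926]
force: [-3.6, 3.3, 0.6]
width: 11.0
```

```bash
python3 -m handwheel '[[0,-0.03,0.1,0,0,0,0],[0,-0.05,0.2,0,0,0,0],[0,-0.05,0.2,0,0,0,0],[0,-0.05,0.2,0,0,0,0]]'; python3 -m handwheel '[[0,-0.02,0.1,0,0,0,0],[0,-0.04,0.2,0,0,0,0],[0,-0.04,0.2,0,0,0,0],[0,-0.04,0.2,0,0,0,0]]'; python3 -m handwheel '[[0,-0.02,0.1,0,0,0,0],[0,-0.04,0.2,0,0,0,0],[0,-0.04,0.2,0,0,0,0],[0,-0.04,0.2,0,0,0,0]]'
```

```text
t: 20.6
tcp_pos: [463.0, -72.8, 105.8]
orientation: [-3.141, -0.0, 1.926]
force: [-3.7, 3.7, 1.6]
width: 11.1
t: 20.93
tcp_pos: [462.6, -72.9, 103.7]
orientation: [-3.141, -0.0, 1.926]
force: [-3.7, 3.6, 0.8]
width: 11.3
t: 21.27
tcp_pos: [462.2, -73.1, 101.8]
orientation: [-3.141, -0.0, 1.926]
force: [-4.3, 3.1, 2.0]
width: 11.1
```

```bash
python3 -m handwheel '[[0,-0.02,0.1,0,0,0,0],[0,-0.04,0.2,0,0,0,0],[0,-0.04,0.2,0,0,0,0],[0,-0.04,0.2,0,0,0,0]]'; python3 -m handwheel '[[0,-0.02,0.1,0,0,0,0],[0,-0.04,0.2,0,0,0,0],[0,-0.04,0.2,0,0,0,0],[0,-0.04,0.2,0,0,0,0]]'; python3 -m handwheel '[[0,-0.02,0.1,0,0,0,0],[0,-0.04,0.2,0,0,0,0],[0,-0.04,0.2,0,0,0,0],[0,-0.04,0.2,0,0,0,0]]'
```

```text
t: 21.6
tcp_pos: [461.9, -73.2, 100.1]
orientation: [-3.141, -0.0, 1.926]
force: [-4.4, 3.1, 4.0]
width: 11.2
t: 21.93
tcp_pos: [461.5, -73.4, 98.3]
orientation: [-3.141, -0.0, 1.926]
force: [-5.2, 3.5, 7.1]
width: 10.8
t: 22.27
tcp_pos: [461.1, -73.5, 96.3]
orientation: [-3.141, -0.0, 1.926]
force: [-4.7, 4.5, 6.4]
width: 11.0
```

Contact came at about z 101, and the plateau at 6–7 N means the ring is sliding. Home should come about 16 mm further down at the bar.

```bash
python3 -m handwheel '[[0,-0.02,0.1,0,0,0,0],[0,-0.03,0.2,0,0,0,0],[0,-0.03,0.2,0,0,0,0],[0,-0.03,0.2,0,0,0,0]]'; python3 -m handwheel '[[0,-0.02,0.1,0,0,0,0],[0,-0.03,0.2,0,0,0,0],[0,-0.03,0.2,0,0,0,0],[0,-0.03,0.2,0,0,0,0]]'; python3 -m handwheel '[[0,-0.02,0.1,0,0,0,0],[0,-0.03,0.2,0,0,0,0],[0,-0.03,0.2,0,0,0,0],[0,-0.03,0.2,0,0,0,0]]'
```

```text
t: 22.6
tcp_pos: [460.8, -73.6, 94.3]
orientation: [-3.141, -0.0, 1.926]
force: [-5.0, 3.2, 7.3]
width: 11.0
t: 22.93
tcp_pos: [460.5, -73.7, 92.3]
orientation: [-3.141, -0.0, 1.926]
force: [-5.8, 3.7, 6.1]
width: 10.7
t: 23.27
tcp_pos: [460.2, -73.9, 90.3]
orientation: [-3.141, -0.0, 1.926]
force: [-5.2, 3.1, 6.8]
width: 11.2
```

```bash
python3 -m handwheel '[[0,-0.01,0.1,0,0,0,0],[0,-0.03,0.2,0,0,0,0],[0,-0.03,0.2,0,0,0,0],[0,-0.03,0.2,0,0,0,0]]'; python3 -m handwheel '[[0,-0.01,0.1,0,0,0,0],[0,-0.01,0.1,0,0,0,0],[0,-0.01,0.1,0,0,0,0]]';  python3 -m handwheel '[[0,-0.01,0.1,0,0,0,0],[0,-0.01,0.1,0,0,0,0],[0,-0.01,0.1,0,0,0,0]]'; python3 -m handwheel '[[0,-0.01,0.1,0,0,0,0],[0,-0.01,0.1,0,0,0,0],[0,-0.01,0.1,0,0,0,0]]'
```

```text
t: 23.6
tcp_pos: [459.9, -73.9, 88.2]
orientation: [-3.141, -0.0, 1.926]
force: [-4.9, 3.2, 6.2]
width: 11.0
t: 23.85
tcp_pos: [459.8, -74.0, 87.3]
orientation: [-3.141, -0.0, 1.926]
force: [-5.5, 3.6, 7.3]
width: 11.0
t: 24.1
tcp_pos: [459.7, -74.0, 86.3]
orientation: [-3.141, -0.0, 1.926]
force: [-5.0, 2.7, 6.9]
width: 10.8
t: 24.35
tcp_pos: [459.5, -74.1, 85.2]
orientation: [-3.141, -0.0, 1.926]
force: [-4.4, 2.8, 7.0]
width: 10.6
```

```bash
python3 - <<'E'
from h import *
a=r.snapshot("side")[210:310,200:340]
cv2.imwrite("pics/s5.png",cv2.convertScaleAbs(cv2.resize(a,(770,550),interpolation=2),alpha=1.6))
E
```

```text
(no output)
```

View pics/s5.png

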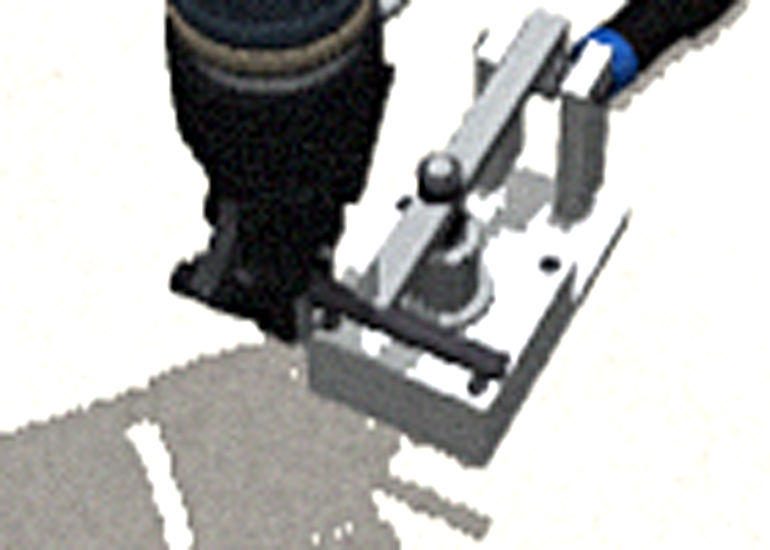

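The clamp is level over the coupling, the foot is on its top (450,215) and the flange is close to the block (460,300). I'll carry on in 1 mm steps and watch for the climb.

```bash
python3 -m handwheel '[[0,-0.01,0.1,0,0,0,0],[0,-0.01,0.1,0,0,0,0],[0,-0.01,0.1,0,0,0,0]]';  python3 -m handwheel '[[0,-0.01,0.1,0,0,0,0],[0,-0.01,0.1,0,0,0,0],[0,-0.01,0.1,0,0,0,0]]'; python3 -m handwheel '[[0,-0.01,0.1,0,0,0,0],[0,-0.01,0.1,0,0,0,0],[0,-0.01,0.1,0,0,0,0]]'
```

```text
t: 24.65
tcp_pos: [459.4, -74.1, 84.2]
orientation: [-3.141, -0.0, 1.926]
force: [-5.6, 4.0, 6.5]
width: 11.0
t: 24.9
tcp_pos: [459.3, -74.2, 83.3]
orientation: [-3.141, -0.0, 1.926]
force: [-5.4, 2.9, 7.4]
width: 10.9
t: 25.15
tcp_pos: [459.3, -74.2, 82.4]
orientation: [-3.141, -0.0, 1.926]
force: [-5.3, 3.1, 7.2]
width: 11.4
```

```bash
python3 -m handwheel '[[0,-0.01,0.08,0,0,0,0],[0,-0.01,0.08,0,0,0,0],[0,-0.01,0.08,0,0,0,0]]';  python3 -m handwheel '[[0,-0.01,0.08,0,0,0,0],[0,-0.01,0.08,0,0,0,0],[0,-0.01,0.08,0,0,0,0]]'
```

```text
t: 25.4
tcp_pos: [459.2, -74.2, 81.7]
orientation: [-3.141, -0.0, 1.926]
force: [-4.6, 3.8, 9.3]
width: 10.9
t: 25.65
tcp_pos: [459.1, -74.2, 81.0]
orientation: [-3.141, 0.0, 1.926]
force: [-6.4, 4.4, 9.9]
width: 11.4
```

```bash
python3 -m handwheel '[[0,0,0.08,0,0,0,0],[0,0,0.08,0,0,0,0],[0,0,0.08,0,0,0,0],[0,0,0.08,0,0,0,0]]'
```

```text
t: 25.98
tcp_pos: [459.1, -74.2, 80.4]
orientation: [-3.141, 0.0, 1.926]
force: [-5.5, 5.3, 11.8]
width: 11.0
```

The force climbs clearly at the expected height, so it's home, with roughly 18 N at the foot. Letting go and backing off straight up.

```bash
python3 -m handwheel '[[0,0,0,0,0,0,0.2],[0,0,0,0,0,0,0.4],[0,0,0,0,0,0,0.5],[0,0,0,0,0,0,0.5],[0,0,0,0,0,0,0.5],[0,0,-1,0,0,0,0.5],[0,0,-4,0,0,0,0.5],[0,0,-8,0,0,0,0.5],[0,0,-12,0,0,0,0.5],[0,0,-12,0,0,0,0.5]]'; python3 -m handwheel '[[0,-4,-8,0,0,0,0.5],[3,-8,-8,0,0,0,0.5],[6,-12,-8,0,0,0,0.5],[6,-12,-8,0,0,0,0.5],[6,-12,-8,0,0,0,0.5],[6,-12,-8,0,0,0,0.5]]'
python3 - <<'E'
from h import *
a=cv2.resize(r.snapshot("side")[210:310,230:350],(480,400),interpolation=2); b=cv2.resize(r.snapshot("top")[180:280,280:360],(320,400),interpolation=2)
cv2.imwrite("pics/s6.png",cv2.convertScaleAbs(np.hstack([a,b]),alpha=1.5))
for n in("side","top"):
    c=cam(n)
    for q,z in(("coupling",17),("clamp_bar",101),("end_cap",0),("scope_grip",0),("wide_coupling",0)):
        p=r.place_of(n,q)
        if p: print(n,q,np.round(p[0]["uv"],1),round(p[0]["confidence"],2),np.round(at_z(c,p[0]["uv"],z)[:2],1))
E
```

```text
t: 26.82
tcp_pos: [464.1, -76.1, 205.7]
orientation: [3.131, 0.011, 1.926]
force: [0.5, -0.4, -0.1]
width: 42.5
t: 27.32
tcp_pos: [324.3, -59.0, 279.6]
orientation: [3.141, 0.001, 1.925]
force: [0.5, -0.3, -0.2]
width: 42.6
side coupling [279.9 269.3] 0.71 [529. -83.]
side clamp_bar [264.7 267.4] 0.94 [ 469.8 -100.2]
side end_cap [266.  207.5] 0.71 [644.4  97. ]
side scope_grip [326.6 206.3] 0.96 [765.9 -10.1]
side wide_coupling [176.7 236. ] 0.47 [414.2 178. ]
top coupling [218.5 291.9] 0.71 [416.  183.6]
top clamp_bar [334.3 275. ] 0.87 [ 472.1 -102.1]
top end_cap [257.9 207.6] 0.66 [637.3  90.3]
top scope_grip [299.3 158.4] 0.91 [772.  -16.1]
top wide_coupling [222.2 291.3] 0.62 [415.9 176.5]
```

View pics/s6.png

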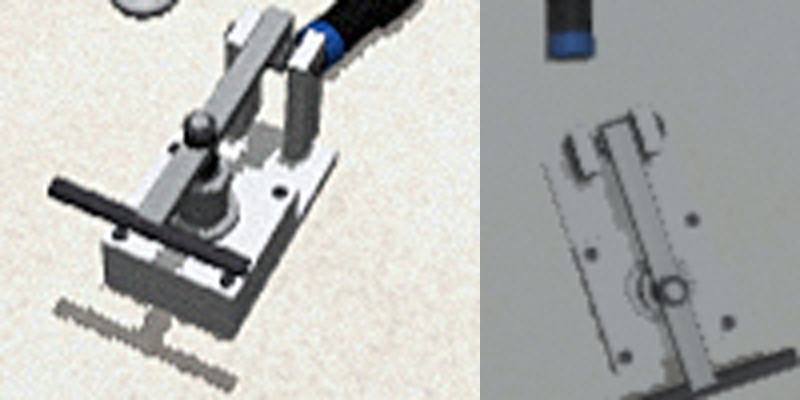

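```bash
python3 - <<'E'
from h import *
im=r.snapshot("side"); c=cam("side"); s=8; off=np.array([250,235]); A=cv2.convertScaleAbs(cv2.resize(im[235:285,250:310],None,fx=s,fy=s,interpolation=2),alpha=1.5); B=A.copy()
a=np.linspace(0,6.283,80)
u=proj(c,(528.9,-83.5,45)); print("bore proj",u)
def ci(I,z,rad,col):
    p=np.array([proj(c,(529+rad*np.cos(k),-83+rad*np.sin(k),z)) for k in a]); cv2.polylines(I,[np.int32((p-off+.5)*s)],True,col,1)
ci(B,51,21,(0,255,0)); ci(B,54,21,(0,0,255))
cv2.imwrite("pics/s7.png",cv2.resize(np.hstack([A,B]),(800,333)))
U=[r.place_of("side","clamp_bar")[0]["uv"]]; r.snapshot("top"); U.append(r.place_of("top","clamp_bar")[0]["uv"]); print(tri([cam("side"),cam("top")],U))
E
```

```text
bore proj [279.97104362 262.47616312]
(array([ 470.59934748, -102.16625222,  108.45433254]), [np.float64(1.9193158502603505), np.float64(1.919315850260322)])
```

View pics/s7.png

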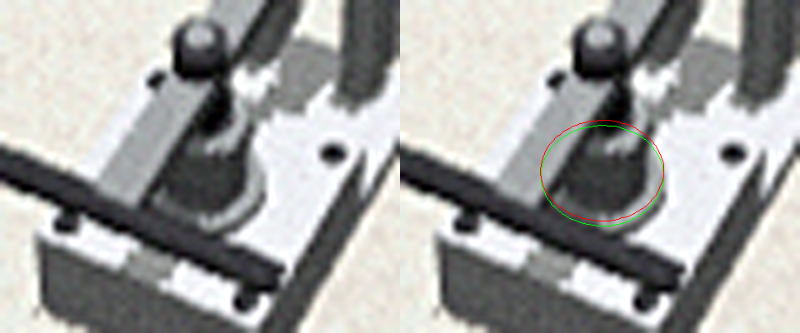

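```bash
python3 -c "
from station import r
o=r.get_obs(); print(o['t'],o['force'],o['tcp_pos']); print(r.sign_off())"
```

```text
28.1167 [ 0.63283121  0.01717561 -0.11811757] [326.08769812 -59.70493786 279.40482387]
the job is handed in; nothing more can be done
None
```

The coupling is home in the leak-test fixture with the clamp closed on it. I handed the job in at 28.1 s, with the arm clear and the wrist force near zero.

- **Placing:** I set the coupling spigot-down in the bore and let go once it touched the seal ring. That was at tool height 65.3 mm (65 expected), with about 3 N of contact.
- **Clamping:** I gripped the free end of the cross bar with 25 N, swung the clamp over and pressed in small steps. The wrist read a steady 6–7.5 N while the ring slid, for about 16 mm of bar travel as predicted. It then climbed to 11.8 N at home. I estimate about 18 N at the foot at most. That comes from the wrist force, as the foot load cannot be measured directly.
- **Final pictures:** The side view shows the clamp closed with its foot on the coupling. The flange sits at the height expected for home, if anything slightly lower in the image.
- **Disagreements:**
    - The top camera's network reported the "coupling" at the wide coupling's place. The real one is hidden under the clamp arm there, and the side camera puts it in the bore.
    - The cross bar measured 108 mm high by camera against about 100 mm from the arm's position, which I took as network error.
- **Other objects:** I rechecked three of the seven bystanders. The wide coupling, end cap and scope grip repeat to about 5–15 mm, which is within the spread of the detections. I did not measure the elbow, bottle, beaker or screwdriver again, and the arm met no unexpected forces.

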